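# Stack the slide boxes

## Robot

A 6-joint arm with a two-finger parallel gripper is mounted at the origin on the work surface. World frame = base frame: x ahead of the robot, y to its left, z up, the work surface at z = 0. Lengths are in mm, angles in rad, forces in N, time in s.
With the tool pointing down it reaches from about 400 to 925 mm from the base axis. Payload 12.5 kg.
Tool frame: the origin (TCP) lies midway between the tips of the shut fingers; the grasp point (between the pads) lies 19 mm behind it; z points along the fingers, y is the line along which they close (so a half turn about z gives the same grasp; the last joint's range is limited). The gripper opens to 95 mm and grips with 3 to 60 N. Pads are 20 mm wide; open, the fingers measure 119 mm over their backs; the gripper's body (75 mm by 180 mm) begins 59 mm behind the grasp point.
Start: joints at [1.206, 0.491, 1.559, -0, 1.092, -0.106], TCP at [159.932, 604.209, 214.661] pointing down, gripper open.
Joint ranges: [-3.1, 3.1], [-0.84, 2.19], [0.05, 2.79], [-1.13, 4.28], [0.06, 2.93], [-2.69, 2.69]. Speed limits (rad/s): [2.22, 2.22, 2.79, 3.14, 3.14, 3.14].

## Interface

Orientations are given as [roll, pitch, yaw] about the fixed x, y, z axes, in that order (R = Rz(yaw) Ry(pitch) Rx(roll)).
In Python, from cell import env gives the robot as it stands.
- The arm moves only by the tool arm_command, never from a script. Its argument "targets" is a list of rows, each a list of 5 numbers: the shift along the tool's x, y, z in mm, then the turn about the tool's z in degrees, then the opening, from 0 (shut) to 1 (fully open). In form: [[tx, ty, tz, roll, fingers], ...]. A call has 1 to 5 rows; each row is the pose to reach, as a shift and turn from the pose commanded when the call began, along the tool's axes at that moment; what a row does not reach only later rows make up. A row lasts 1/10 s, in which the tool goes at most 50 mm and 8.59 degrees, less where a joint would pass 70% of its speed; a pose out of reach is approached as far as the arm can. A call with a gripper value outside its range is refused whole. The fingers move at their own pace and stop on an object; the grip force is fixed at half the most. Time passes only in rows, so rows that repeat a pose let the fingers close. It gives the time, the measured TCP pose, the force, the opening and the grip force at its end, in the units of the state.
- env.state(): the state, without advancing time (a new reading comes with each control period).
- env.read_camera(name): name is "scene" or "top" or "wrist"; returns a dict with "frame" (400x640x3 uint8, red, green, blue), "vertical_fov" (degrees; the focal length in pixels is half the picture's height over the tangent of half this angle, whatever the lens; pixels are square), "cx", "cy" (the principal point, pixels), "k1" (the pictures are not rectified: a ray, as slopes to the right and down, at radius r is drawn at 1 + k1 r^2 times it, then the intrinsics apply), "world_from_camera" (4x4, takes a point from camera to world coordinates); the wrist camera has in their place "hand_eye" (4x4, takes a point from camera to tool coordinates, whose origin is the TCP and whose axes are the flange's). Camera axes: x right, y down, z forward; pixel columns grow to the right and rows downward; lengths in mm; the calibration is good to about 2 mm. A picture is of the moment at which its call begins: read the wrist's pose just before it. There is no depth.
- env.job_done(): hands the job in; it is judged then, once.
The state is a dict: "t": time; "joints": joint angles; "qvel": joint speeds; "tau": joint torques, N m; "eef_pos": TCP position; "tcp_rot": TCP orientation; "ft_force": force on the tool from outside, world axes, zero at the start; "moment": the same for the moment, N m; "opening": opening from 0.0 (shut) to 1.0 (fully open); "grip_force": force on a finger pad.
Only numpy, scipy, OpenCV 4.12 (cv2) and the standard library are available. Lean on these libraries where they do the work, as an engineer would, in place of code of your own. Each camera call takes 0.05 s, during which the arm holds its last target. There are 200 camera calls.

## Task

Put the two loose slide boxes, the one lying flat and the one standing on end, onto the box on the metal stand, in either order, so that all three make one square, upright column, lids up, each box fully seated over the raised panel of the one below. They hold glass slides: lay the standing box over in the grip rather than letting it topple, and set each box down gently, never dropping it or pressing it hard onto the next. Let go of everything at the end and leave the tube rack, bottle and tape roll where they are.

Things in the scene. Friction and masses are not known exactly. Their poses are not given: they have to be found in the camera images.
- box_a: Closed slide box, grey below, white lid, 80 (x) by 60 (y) by 32 mm (z) to the lid's shoulder, plus a raised panel on the lid 67 x 47 mm, 4 mm high. Underside: recess 70 x 50 mm, 5 mm deep, in a 5 mm wide skirt. Origin: centre of the underside (skirt's lower edge); z to the lid. It sits on the stand, lid up, and begins the column. A half turn about z makes no difference.
- box_b: Same kind of box and same frame as box_a, 0.2 to 0.4 kg, lying flat on the bench, lid up. Set squarely on another box it drops over that one's panel (1.5 mm play each way) and its underside then lies 32 mm above the other's underside; out of square it perches on the panel, up to 36 mm.
- box_c: Same kind of box and same frame as box_a, 0.2 to 0.4 kg, standing on its -x end on the bench, 80 mm tall: its x axis points up and its lid (z) faces sideways; a small flat steel clasp marks the +x end, now on top. The origin is 40 mm above the bench. It seats on another box just like box_b.
- stand: Dark metal base plate, fixed to the bench, 110 (x) by 90 (y) by 12 mm, with a raised panel of 67 x 47 mm, 4 mm high, on top, over which the lowest box sits. Origin: centre of its underside, on the bench; z up. Box_a's underside is 12 mm above this origin.
- tube_rack: Bystander: green wire rack with three purple-capped tubes, 68 (x) by 144 (y) mm, 96 mm high. Origin: centre of its underside.
- reagent: Bystander: amber bottle, 50 mm across, 95 mm high. Origin: centre of its underside.
- tape_roll: Bystander: white roll of paper tape lying flat, 90 mm across, 50 mm high. Origin: centre of its underside.
Things that resemble listed ones, but are neither listed nor needed, are in the scene too. Leave any blue or purple look-alike of the box_c alone.

How it is judged:
By the outcome, as a careful person would: the job done as asked, in the order asked, and still so for the second after the job is handed in, with the robot touching nothing.
It also fails if it takes over 59 s, if anything falls off the work surface, if the arm or the gripper's body presses on something with over 40 N, if the wrist force passes 120 N, or if a joint passes its speed limit or range.

## Working session

There is one attempt and no reset: what is moved stays moved. The work goes in short steps, Python scripts to look and compute and a tool call to move; the robot and the scene stay as the last step left them, time stands still between calls to the robot, and variables do not carry over. Pictures are saved under pics/ and viewed, at most 10 in all, crops included, and the job is handed in when it is done.

Besides the shell and the picture viewer there is one more tool, called by a JSON object that holds its "method" and its "body", one argument or row to a line. arm_command: Moves the arm, as the interface text tells. Its arguments: {"type":"object","properties":{"targets":{"type":"array","items":{"type":"array","items":{"type":"number"}}}},"required":["targets"]}

```bash
mkdir -p pics; ls
python3 - <<'E'
from cell import env
import cv2
s=env.state();print(s)
for n in("scene","top"):
    c=env.read_camera(n);cv2.imwrite(f"pics/{n}0.png",c["frame"][:,:,::-1])
    print({k:v for k,v in c.items() if k!="frame"})
c=env.read_camera("wrist");cv2.imwrite("pics/w0.png",c["frame"][:,:,::-1]);print({k:v for k,v in c.items() if k!="frame"})
E
```

```text
pics
{'t': 0.0, 'joints': array([ 1.20638418e+00,  4.91556904e-01,  1.55947781e+00,  1.97414581e-05,
        1.09172092e+00, -1.05604210e-01]), 'qvel': array([ 9.96250652e-04, -4.93745200e-04, -1.40554630e-03,  6.06390599e-04,
       -1.18750524e-05,  5.66203619e-04]), 'tau': array([ 3.51937015e-03, -6.12650299e+01, -2.58178890e+01,  6.94908598e-02,
        4.81867057e-02, -6.27819281e-05]), 'eef_pos': array([159.8368005 , 603.94378079, 214.05364238]), 'tcp_rot': array([-3.14043800e+00, -1.39997741e-04,  2.88277552e+00]), 'ft_force': array([0.010534  , 0.64656578, 0.70603751]), 'moment': array([0.04571351, 0.0891344 , 0.01309758]), 'grip_force': 0.0, 'opening': 0.9984601996549646}
{'vertical_fov': 46.86889287358376, 'cx': 327.13585337260025, 'cy': 198.8657073634816, 'k1': -0.08353068745143362, 'world_from_camera': array([[-5.07417611e-01,  6.92931505e-01, -5.12223874e-01,
         1.06035599e+03],
       [ 8.61605699e-01,  4.16799214e-01, -2.89679193e-01,
         2.72701989e+02],
       [ 1.27666689e-02, -5.88323333e-01, -8.08524995e-01,
         8.54819150e+02],
       [ 0.00000000
[... 314 characters left out ...]
2.45313643e-02,  2.00289052e-03,
        -2.18960522e+01],
       [-5.46163790e-03, -1.41751085e-01, -9.89887267e-01,
         9.75815310e+02],
       [ 0.00000000e+00,  0.00000000e+00,  0.00000000e+00,
         1.00000000e+00]])}
{'vertical_fov': 64.62143880545919, 'cx': 324.25219200278764, 'cy': 200.2964682164544, 'k1': -0.036584156349708706, 'hand_eye': array([[ 6.05218772e-04, -9.71232752e-01, -2.38131425e-01,
         6.66940819e+01],
       [ 9.99999769e-01,  5.14279366e-04,  4.44013924e-04,
         2.44520891e-01],
       [-3.08774787e-04, -2.38131639e-01,  9.71232839e-01,
        -1.70060178e+02],
       [ 0.00000000e+00,  0.00000000e+00,  0.00000000e+00,
         1.00000000e+00]])}
```

View pics/scene0.png

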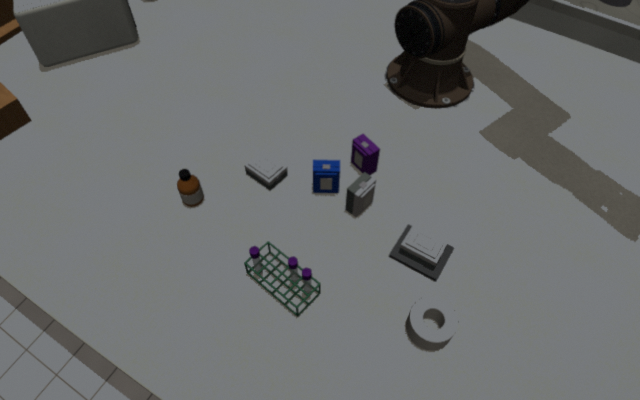

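View pics/top0.png

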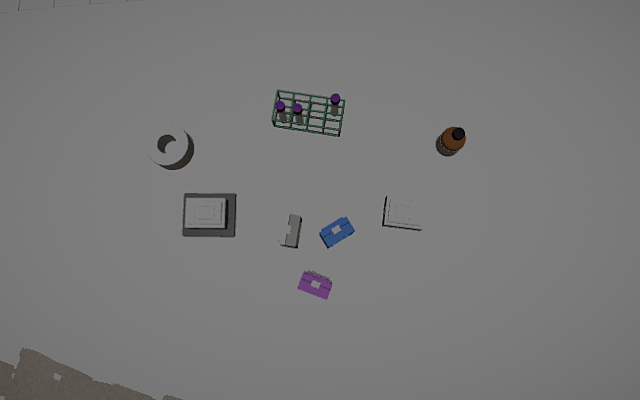

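The top view shows box_b at about (403,214), box_c at (291,231), and the stand with box_a at (209,213). The purple and blue look-alikes are at (315,285) and (337,231).

```bash
cat > h.py <<'E'
from cell import env
import numpy as np, cv2
from scipy.spatial.transform import Rotation as R
def snap(n,fn=None):
    s=env.state(); c=env.read_camera(n)
    if n=="wrist":
        T=np.eye(4);T[:3,:3]=R.from_euler("xyz",s["tcp_rot"]).as_matrix();T[:3,3]=s["eef_pos"]
        c["T"]=T@c["hand_eye"]
    else: c["T"]=c["world_from_camera"]
    f=200/np.tan(np.radians(c["vertical_fov"]/2))
    c["K"]=np.array([[f,0,c["cx"]],[0,f,c["cy"]],[0,0,1]]);c["D"]=np.array([c["k1"],0,0,0,0])
    if fn: cv2.imwrite("pics/"+fn,c["frame"][:,:,::-1])
    return c
def cast(c,px,z):
    u=cv2.undistortPoints(np.array(px,float).reshape(-1,1,2),c["K"],c["D"]).reshape(-1,2)
    d=np.c_[u,np.ones(len(u))]@c["T"][:3,:3].T; o=c["T"][:3,3]
    return (o+d*((z-o[2])/d[:,2])[:,None])[:,:2]
def totool(p,z=None):
    "world xy -> tool x,y shift from the current pose"
    s=env.state();M=R.from_euler("xyz",s["tcp_rot"]).as_matrix()
    return (M.T@np.r_[np.array(p)-s["eef_pos"][:2],0])[:2]
E
python3 - <<'E'
from h import *
c=snap("top")
for n,p,z in(("b",(403,214),36),("c",(291,231),80),("stand",(209,215),12),("a",(206,213),48),("blue",(337,231),80),("purple",(315,285),80),("rack",(309,114),50),("tape",(170,147),50),("bottle",(450,140),50)):print(n,cast(c,[p],z).round())
f=c["frame"]
cr=f[180:265,170:440];cv2.imwrite("pics/crop.png",cv2.resize(cr,None,fx=2.9,fy=2.9,interpolation=cv2.INTER_CUBIC)[:,:,::-1])
for p in((390,240),(420,-20),(400,-200)):print(p,totool(p))
E
```

```text
b [[ 528. -189.]]
c [[496.  34.]]
stand [[539. 208.]]
a [[539. 205.]]
blue [[494. -54.]]
purple [[393. -10.]]
rack [[737.  -5.]]
tape [[676. 281.]]
bottle [[ 676. -291.]]
(390, 240) [-315.62474686 -293.04874355]
(420, -20) [-411.16340144 -536.71314382]
(400, -200) [-437.89395102 -715.83730056]
```

View pics/crop.png

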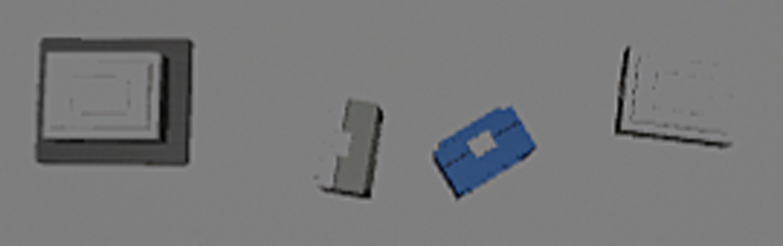

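{"method": "arm_command", "body": {
  "targets": [
    [-192,-158,0,42.9,1],
    [-192,-158,0,42.9,1],
    [-192,-158,0,42.9,1],
    [-192,-158,0,42.9,1],
    [-192,-158,0,42.9,1]
  ]
}}

```text
t: 0.7
eef_pos: [305.8, 400.6, 214.7]
tcp_rot: [3.141, -0.0, 2.128]
ft_force: [0.7, 0.6, 1.0]
opening: 1.002
grip_force: 0.0
```

{"method": "arm_command", "body": {
  "targets": [
    [-182,6,0,32.2,1],
    [-182,6,0,32.2,1],
    [-182,6,0,32.2,1],
    [-182,6,0,32.2,1]
  ]
}}

```text
t: 1.1
eef_pos: [408.6, 249.2, 214.7]
tcp_rot: [3.141, 0.0, 1.565]
ft_force: [-0.1, 1.0, 0.0]
opening: 0.998
grip_force: 0.0
```

{"method": "arm_command", "body": {
  "targets": [
    [-129,106,0,0,1],
    [-129,106,0,0,1],
    [-129,106,0,0,1],
    [-129,106,0,0,1],
    [-129,106,0,0,1]
  ]
}}

```text
t: 1.6
eef_pos: [514.5, 121.2, 214.2]
tcp_rot: [-3.141, 0.0, 1.569]
ft_force: [-0.1, -0.4, -0.3]
opening: 1.002
grip_force: 0.0
```

Run:
```python
from h import *
c=snap("wrist","w1.png");print(env.state()["eef_pos"],c["T"].round(2))
```

```text
[513.39573751 122.40066063 214.26665138] [[ 1.0000e+00 -0.0000e+00 -0.0000e+00  5.1449e+02]
 [-0.0000e+00 -9.7000e-01 -2.4000e-01  1.8794e+02]
 [-0.0000e+00  2.4000e-01 -9.7000e-01  3.8428e+02]
 [ 0.0000e+00  0.0000e+00  0.0000e+00  1.0000e+00]]
```

View pics/w1.png

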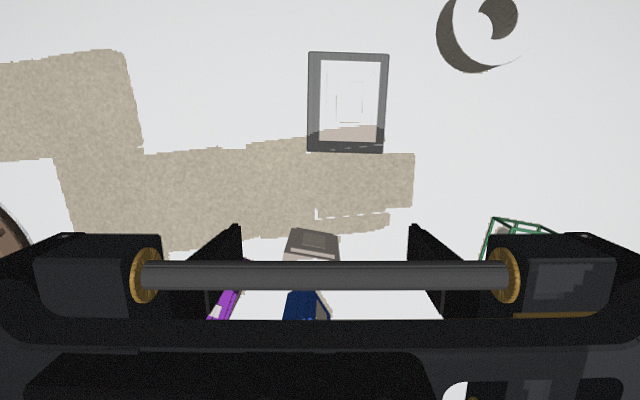

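The stand's dark plate has corners near (309,52), (389,55), (383,153) and (306,150), with the white box_a on it. Box_c's top is at about (312,240), partly behind the gripper.

{"method": "arm_command", "body": {
  "targets": [
    [-185,-15,0,0,1],
    [-185,-15,0,0,1],
    [-185,-15,0,0,1],
    [-185,-15,0,0,1]
  ]
}}

```text
t: 2.05
eef_pos: [497.7, -62.7, 214.8]
tcp_rot: [-3.142, -0.0, 1.573]
ft_force: [0.0, 0.9, 1.0]
opening: 0.997
grip_force: 0.0
```

```bash
cat >> h.py <<'E'
def rect(c,mask,z):
    cs,_=cv2.findContours(mask.astype(np.uint8),cv2.RETR_EXTERNAL,cv2.CHAIN_APPROX_NONE)
    k=max(cs,key=cv2.contourArea)
    w=cast(c,cv2.convexHull(k).reshape(-1,2),z)
    return cv2.minAreaRect(w.astype(np.float32))
E
python3 - <<'E'
from h import *
import pickle
c=snap("wrist","w2.png");print(c["T"][:3,3].round(1))
# stand from earlier picture
im=cv2.imread("pics/w1.png");g=cv2.cvtColor(im,cv2.COLOR_BGR2GRAY)
c1=dict(c);T=np.array([[1,0,0,514.49],[0,-.9712,-.2381,187.94],[0,.2381,-.9712,384.28],[0,0,0,1]]);c1["T"]=T
m=np.zeros_like(g,bool);m[40:165,295:402]=g[40:165,295:402]<135
m=cv2.morphologyEx(m.astype(np.uint8),cv2.MORPH_OPEN,np.ones((3,3)))
print("stand",rect(c1,m,12))
E
```

```text
[497.4   4.  384.9]
stand ((539.502197265625, 209.04359436035156), (109.61952209472656, 88.86793518066406), 88.31670379638672)
```

View pics/w2.png

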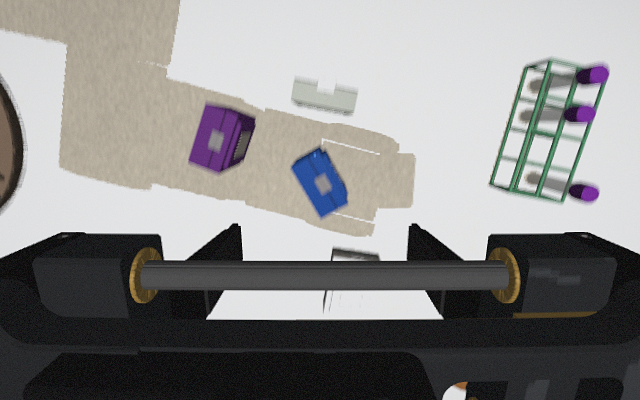

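Box_c's grey top end is at about (325,95), near-parallel to the image x axis. The white lid on its +y side blends into the bench. The blue and purple look-alikes are at (320,182) and (220,137).

{"method": "arm_command", "body": {
  "targets": [
    [-238,30,0,0,1],
    [-238,30,0,0,1],
    [-238,30,0,0,1],
    [-238,30,0,0,1],
    [-238,30,0,0,1]
  ]
}}

```text
t: 2.6
eef_pos: [529.4, -300.7, 214.7]
tcp_rot: [3.142, -0.0, 1.573]
ft_force: [-0.0, 0.7, 0.3]
opening: 0.999
grip_force: 0.0
```

Run:
```python
from h import *
c=snap("wrist","w3.png");print(c["T"][:3,3].round(1),env.state()["tcp_rot"])
c1=dict(c);T=c["T"].copy();T[:3,3]=[497.4,4,384.9];c1["T"]=T
im=cv2.imread("pics/w2.png").astype(int);sub=im[65:125,280:370]
m=np.zeros(im.shape[:2],np.uint8);m[65:125,280:370]=(sub.max(2)<212)
m=cv2.morphologyEx(m,cv2.MORPH_OPEN,np.ones((3,3)))
cv2.imwrite("pics/m.png",m*255);print(rect(c1,m,80))
ys,xs=np.nonzero(m);print(xs.min(),xs.max(),ys.min(),ys.max());print(im[70:120:4,310].tolist())
```

```text
[ 529.1 -234.   384.7] [3.14086596e+00 1.58211657e-03 1.57098678e+00]
((496.821044921875, 27.552459716796875), (26.23785400390625, 59.841609954833984), 79.60437774658203)
280 357 77 124
[[228, 227, 227], [228, 227, 226], [216, 216, 214], [191, 193, 192], [187, 194, 189], [185, 193, 189], [183, 193, 188], [184, 193, 190], [165, 173, 169], [170, 174, 174], [222, 221, 220], [229, 228, 227], [219, 221, 221]]
```

View pics/w3.png

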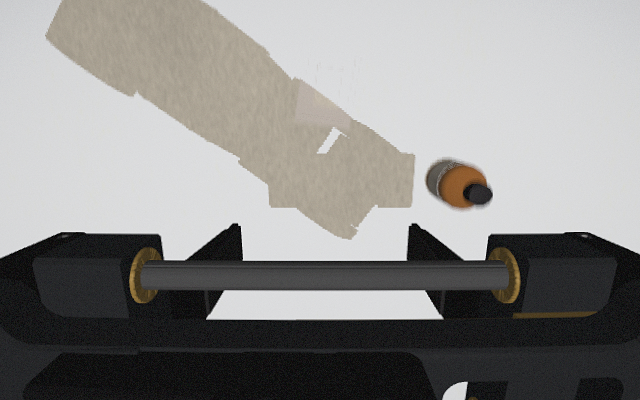

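Run:
```python
from h import *
im=cv2.imread("pics/w3.png")[20:160,260:400]
t=cv2.imread("pics/top0.png")[185:240,370:435]
def en(a,s,lo,hi):
    a=cv2.cvtColor(a,cv2.COLOR_BGR2GRAY).astype(float);a=np.clip((a-lo)/(hi-lo),0,1)*255
    return cv2.resize(a.astype(np.uint8),None,fx=s,fy=s,interpolation=cv2.INTER_CUBIC)
g=cv2.GaussianBlur(im,(3,3),0)
a=en(g,2.8,195,240);b=en(t,5.5,90,170)
H=max(a.shape[0],b.shape[0]);o=np.zeros((H,a.shape[1]+b.shape[1]),np.uint8);o[:a.shape[0],:a.shape[1]]=a;o[:b.shape[0],a.shape[1]:]=b
cv2.imwrite("pics/b.png",o);print(o.shape,a.shape)
i2=cv2.imread("pics/w2.png")
for col in(300,312,340,350):print(col,i2[74:122,col].max(1).tolist())
```

```text
(392, 750) (392, 392)
300 [226, 225, 218, 213, 209, 204, 197, 184, 177, 184, 193, 192, 190, 192, 190, 194, 192, 191, 196, 190, 193, 195, 192, 193, 194, 188, 172, 163, 151, 126, 158, 156, 177, 210, 217, 228, 228, 228, 228, 229, 229, 233, 198, 180, 180, 178, 184, 186]
312 [227, 228, 229, 229, 223, 217, 214, 210, 196, 196, 181, 184, 191, 193, 194, 192, 192, 192, 191, 193, 192, 190, 191, 194, 194, 195, 192, 194, 182, 179, 159, 162, 159, 174, 186, 213, 221, 229, 228, 228, 228, 228, 229, 230, 231, 215, 184, 185]
340 [228, 229, 229, 229, 228, 228, 228, 231, 227, 228, 218, 216, 204, 200, 191, 190, 177, 185, 190, 193, 191, 190, 191, 190, 191, 192, 192, 192, 190, 191, 188, 191, 194, 187, 176, 167, 158, 165, 177, 175, 197, 215, 224, 231, 229, 230, 231, 228]
350 [228, 228, 228, 228, 229, 226, 228, 228, 229, 227, 227, 229, 221, 213, 204, 206, 191, 189, 175, 184, 187, 192, 190, 188, 190, 192, 194, 191, 189, 191, 188, 191, 189, 190, 193, 187, 170, 159, 156, 171, 180, 193, 214, 229, 229, 229, 229, 229]
```

View pics/b.png

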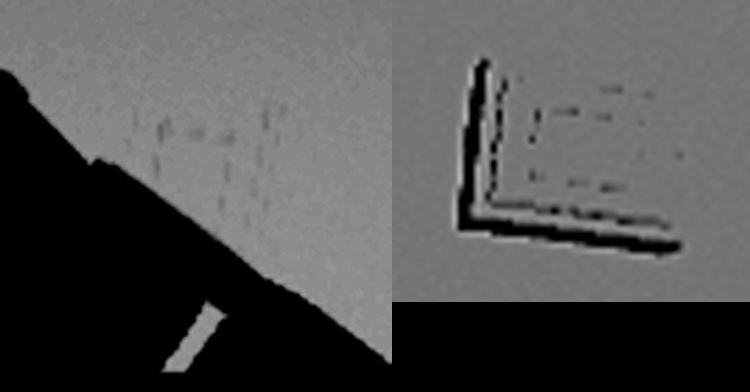

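Left: faint lid lines of box_b in the wrist view. Right, in the top view: its two shaded sides, with the outer corner at about top pixel (382,226.8) and edge ends at (385.6,195.5) and (422.7,231.4).

Run:
```python
from h import *
c=snap("top")
p=cast(c,[(382,226.8),(422.7,231.4),(385.6,195.5)],0);print(p.round(1))
u=p[1]-p[0];v=p[2]-p[0];print(np.linalg.norm(u),np.linalg.norm(v),np.degrees(np.arctan2(u[1],u[0])),np.degrees(np.arctan2(v[1],v[0])))
u/=np.linalg.norm(u);v=np.array([-u[1],u[0]]);print("b",p[0]+40*u+30*v)
w=snap("wrist");w["T"][:3,3]=[497.4,4,384.9];q=cast(w,[(312,102),(350,110),(292,98),(357,112)],80);print(q)
u=q[1]-q[0];print("c edge ang",np.degrees(np.arctan2(u[1],u[0])),env.state()["eef_pos"],env.state()["tcp_rot"])
```

```text
[[ 506.9 -150.3]
 [ 495.1 -234.9]
 [ 572.5 -160.6]]
85.45184050344913 66.4255722383198 -97.96798648994998 -8.987191769162472
b [ 531.07334754 -194.03843183]
[[486.14300019  22.94162539]
 [521.44390967  15.7910135 ]
 [467.70164121  26.52779518]
 [528.00329973  13.99979541]]
c edge ang -11.450991574044286 [ 529.16736989 -300.16876849  214.06680614] [-3.14104749e+00 -7.24220040e-04  1.57105860e+00]
```

{"method": "arm_command", "body": {
  "targets": [
    [103,4,134,-42.9,1],
    [103,4,134,-42.9,1],
    [103,4,134,-42.9,1],
    [103,4,134,-42.9,1],
    [103,4,134,-42.9,1]
  ]
}}

```text
t: 3.25
eef_pos: [531.6, -192.2, 78.5]
tcp_rot: [-3.14, -0.005, 2.331]
ft_force: [1.0, -0.5, 0.8]
opening: 0.996
grip_force: 0.0
```

{"method": "arm_command", "body": {
  "targets": [
    [0,0,0,-39.1,1],
    [0,0,0,-39.1,1],
    [0,0,0,-39.1,1],
    [0,0,0,-39.1,1],
    [0,0,0,-39.1,1]
  ]
}}

```text
t: 3.75
eef_pos: [532.8, -194.5, 81.0]
tcp_rot: [3.141, -0.0, 3.011]
ft_force: [-0.1, 0.9, 0.1]
opening: 0.997
grip_force: 0.0
```

{"method": "arm_command", "body": {
  "targets": [
    [0,0,30,0,1],
    [0,0,30,0,1]
  ]
}}

```text
t: 3.95
eef_pos: [531.6, -194.2, 48.8]
tcp_rot: [3.14, -0.004, 3.005]
ft_force: [-0.5, 1.2, -0.2]
opening: 0.999
grip_force: 0.0
```

Run:
```python
from h import *
c=snap("wrist","w4.png");print(env.state()["eef_pos"],env.state()["tcp_rot"])
a=cv2.cvtColor(c["frame"],cv2.COLOR_RGB2GRAY);cv2.imwrite("pics/w4g.png",cv2.createCLAHE(4,(8,6)).apply(a)[100:])
```

```text
[ 532.17249194 -194.83006809   50.10666526] [ 3.14036263e+00 -2.87439513e-03  3.00487440e+00]
```

View pics/w4g.png

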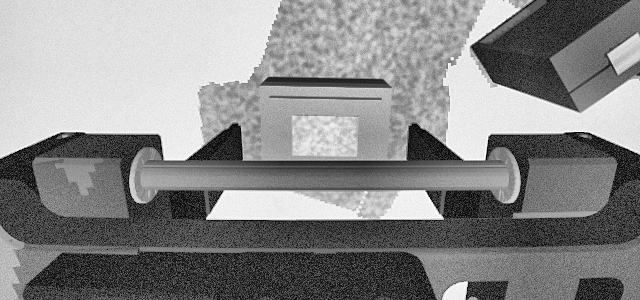

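Box_b's lid spans columns 260 to 391, centred between the fingers and square to them. Now I'll square it lengthwise, then regrip it across its width.

{"method": "arm_command", "body": {
  "targets": [
    [0,0,42,0,1],
    [0,0,42,0,1],
    [0,0,42,0,0.8],
    [0,0,42,0,0.8],
    [0,0,42,0,0.8]
  ]
}}

```text
t: 4.5
eef_pos: [533.5, -197.2, 10.4]
tcp_rot: [-3.141, 0.002, 3.003]
ft_force: [-0.8, 2.4, 7.6]
opening: 0.84
grip_force: 30.0
```

{"method": "arm_command", "body": {
  "targets": [
    [0,0,0,0,0.8],
    [0,0,0,0,1],
    [0,0,0,0,1],
    [0,0,0,0,1]
  ]
}}

```text
t: 4.9
eef_pos: [533.0, -197.3, 9.0]
tcp_rot: [-3.141, 0.0, 3.003]
ft_force: [-0.5, 0.1, 0.3]
opening: 0.991
grip_force: 0.0
```

{"method": "arm_command", "body": {
  "targets": [
    [0,0,-45,0,1],
    [0,0,-45,34.3,1],
    [0,0,-45,34.3,1],
    [0,0,-45,34.3,1],
    [0,0,-45,34.3,1]
  ]
}}

```text
t: 5.4
eef_pos: [532.9, -197.2, 53.8]
tcp_rot: [3.142, 0.0, 2.398]
ft_force: [-0.7, 0.1, -0.9]
opening: 1.003
grip_force: 0.0
```

{"method": "arm_command", "body": {
  "targets": [
    [0,0,0,42.9,1],
    [0,0,0,42.9,1],
    [0,0,0,42.9,1],
    [0,0,0,42.9,1],
    [0,0,0,42.9,1]
  ]
}}

```text
t: 5.9
eef_pos: [532.9, -197.2, 53.6]
tcp_rot: [-3.142, -0.0, 1.649]
ft_force: [-0.2, -0.0, -0.2]
opening: 0.999
grip_force: 0.0
```

{"method": "arm_command", "body": {
  "targets": [
    [0,0,0,12.8,1],
    [0,0,0,12.8,1],
    [0,0,0,12.8,1],
    [0,0,49,12.8,1],
    [0,0,49,12.8,1]
  ]
}}

```text
t: 6.4
eef_pos: [533.2, -197.4, 2.0]
tcp_rot: [-3.141, -0.0, 1.435]
ft_force: [0.8, -0.4, 0.0]
opening: 0.999
grip_force: 0.0
```

{"method": "arm_command", "body": {
  "targets": [
    [0,0,0,0,0.55],
    [0,0,0,0,0.55],
    [0,0,0,0,0.55],
    [0,0,0,0,0.55],
    [0,0,0,0,0.55]
  ]
}}

```text
t: 6.9
eef_pos: [532.9, -197.1, 4.9]
tcp_rot: [3.141, 0.0, 1.433]
ft_force: [-0.4, 0.3, 1.3]
opening: 0.635
grip_force: 0.7
```

{"method": "arm_command", "body": {
  "targets": [
    [0,0,0,0,0.55],
    [0,0,0,0,0.55],
    [0,0,-20,0,0.55],
    [0,0,-60,0,0.55],
    [0,0,-100,0,0.55]
  ]
}}

```text
t: 7.4
eef_pos: [532.4, -196.9, 105.0]
tcp_rot: [-3.14, -0.001, 1.432]
ft_force: [0.7, -0.3, -1.8]
opening: 0.636
grip_force: 30.0
```

{"method": "arm_command", "body": {
  "targets": [
    [15,-2,-30,0,0.55],
    [50,-7,-46,-6.2,0.55],
    [95,-13,-46,-6.2,0.55],
    [140,-19,-46,-6.2,0.55],
    [185,-25,-46,-6.2,0.55]
  ]
}}

```text
t: 7.9
eef_pos: [533.3, -8.9, 150.7]
tcp_rot: [3.141, -0.0, 1.54]
ft_force: [0.8, -0.1, -1.5]
opening: 0.631
grip_force: 30.0
```

{"method": "arm_command", "body": {
  "targets": [
    [40,-1,0,0,0.55],
    [75,-2,0,0,0.55],
    [95,-2,0,0,0.55],
    [105,-2,0,0,0.55],
    [105,-2,0,0,0.55]
  ]
}}

```text
t: 8.4
eef_pos: [534.7, 95.2, 150.4]
tcp_rot: [-3.141, -0.0, 1.542]
ft_force: [0.4, -0.1, -2.4]
opening: 0.627
grip_force: 30.0
```

Run:
```python
from h import *
c=snap("wrist","w5.png");print(c["T"][:3,3].round(2).tolist(),env.state()["eef_pos"],env.state()["tcp_rot"])
```

```text
[536.5, 161.95, 320.48] [534.76050013  94.33110763 150.44274187] [-3.14127481e+00  1.11790200e-04  1.54135026e+00]
```

View pics/w5.png

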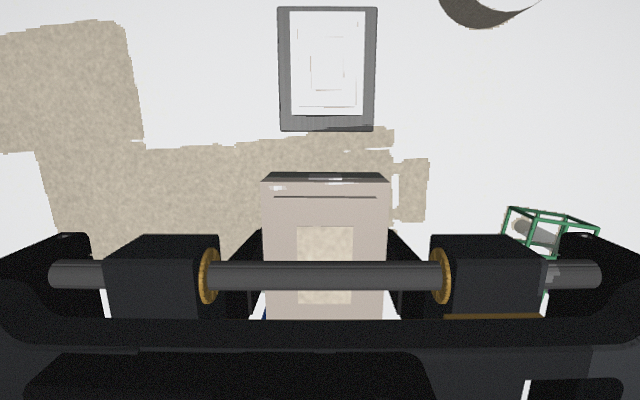

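The wrist view shows the stand plate at columns 278 to 377, rows 7 to 131, with the white box_a inside it. The held box_b spans columns 262 to 388, its front lid edge near row 180.

Run:
```python
from h import *
c=snap("wrist");s=env.state();print(s["eef_pos"],c["T"][:3,3])
g=cv2.cvtColor(c["frame"],cv2.COLOR_RGB2GRAY)
m=np.zeros_like(g);m[0:140,270:385]=g[0:140,270:385]<150
m=cv2.morphologyEx(m,cv2.MORPH_OPEN,np.ones((3,3)))
print("plate",rect(c,m,12))
w=np.zeros_like(g);w[3:130,278:378]=g[3:130,278:378]>165
w[m>0]=0
cs,_=cv2.findContours(m,cv2.RETR_CCOMP,cv2.CHAIN_APPROX_NONE)
# hole = box lid
n,l,st,_=cv2.connectedComponentsWithStats((1-m).astype(np.uint8),connectivity=4)
k=l[60,327];print("hole",st[k]);h=(l==k)
print("lid a",rect(c,h,44))
for col in(280,300,345,375):print(col,g[168:190,col].tolist())
for row in(190,205,220):print(row,g[row,255:270].tolist(),g[row,380:396].tolist())
```

```text
[534.8302452   93.82049308 150.4868475 ] [536.61792837 161.08333683 320.49526114]
plate ((539.8164672851562, 208.83738708496094), (108.74617004394531, 89.58711242675781), 88.2076187133789)
hole [ 289   10   76  104 7719]
lid a ((539.9722290039062, 209.1231689453125), (79.62065124511719, 60.857460021972656), 88.35811614990234)
280 [180, 181, 182, 146, 51, 50, 56, 61, 61, 86, 95, 92, 90, 110, 174, 188, 187, 185, 185, 185, 186, 188]
300 [188, 189, 188, 177, 48, 52, 55, 55, 52, 76, 95, 96, 93, 108, 175, 217, 236, 234, 235, 232, 184, 186]
345 [179, 179, 183, 179, 78, 54, 57, 61, 53, 69, 100, 95, 92, 101, 154, 192, 188, 190, 189, 188, 190, 186]
375 [185, 180, 184, 173, 80, 48, 57, 57, 56, 62, 95, 95, 90, 97, 133, 192, 190, 191, 188, 187, 188, 185]
190 [184, 184, 182, 178, 178, 186, 182, 185, 182, 185, 184, 185, 186, 185, 185] [189, 189, 189, 184, 186, 186, 189, 188, 187, 185, 180, 172, 205, 237, 234, 233]
205 [186, 187, 184, 177, 175, 176, 183, 186, 185, 183, 184, 186, 184, 183, 185] [185, 185, 185, 187, 186, 184, 187, 187, 181, 182, 182, 180, 208, 237, 235, 233]
220 [184, 182, 178, 183, 182, 180, 180, 187, 186, 180, 185, 186, 187, 183, 184] [185, 187, 185, 187, 186, 185, 184, 188, 186, 188, 188, 182, 210, 235, 234, 233]
```

Run:
```python
from h import *
c=snap("wrist");s=env.state()
M=R.from_euler("xyz",s["tcp_rot"]).as_matrix()
for z in(177,178.5):
    p=cast(c,[(280,181.8),(375,182.3),(261,205),(391.5,205)],z)
    print(z,((np.c_[p,[z]*4]-s["eef_pos"])@M).round(1).tolist())
print(s["eef_pos"],s["tcp_rot"],totool((540,209.1)))
```

```text
177 [[40.6, -20.6, -26.5], [40.5, 23.2, -26.5], [29.6, -29.9, -26.5], [29.7, 31.4, -26.5]]
178.5 [[40.9, -20.4, -28.0], [40.7, 23.0, -28.0], [30.0, -29.6, -28.0], [30.0, 31.1, -28.0]]
[534.87357026  93.55269796 150.5181668 ] [-3.14141748e+00  7.44404883e-05  1.53984020e+00] [115.65061177   1.54764649]
```

{"method": "arm_command", "body": {
  "targets": [
    [35,0,0,0,0.55],
    [75,1,0,0,0.55],
    [105,1,0,0,0.55],
    [115,1,0,0,0.55],
    [115,1,25,0,0.55]
  ]
}}

```text
t: 9.05
eef_pos: [540.9, 210.0, 127.6]
tcp_rot: [3.137, -0.001, 1.541]
ft_force: [0.3, -0.6, -2.4]
opening: 0.629
grip_force: 30.0
```

{"method": "arm_command", "body": {
  "targets": [
    [0,0,30,0,0.55],
    [0,0,55,0,0.55],
    [0,0,67,0,0.55],
    [0,0,67,0,0.55],
    [0,0,67,0,0.55]
  ]
}}

```text
t: 9.55
eef_pos: [539.9, 209.0, 59.4]
tcp_rot: [3.141, -0.0, 1.54]
ft_force: [-0.6, 0.0, -2.2]
opening: 0.63
grip_force: 30.0
```

Run:
```python
from h import *
s=env.state();print(s["eef_pos"],s["tcp_rot"],s["ft_force"],totool((540,209.1)))
```

```text
[539.90170534 208.96000027  59.38924969] [ 3.14080786e+00 -2.68351892e-04  1.53995165e+00] [-0.55149129  0.03790682 -2.18113178] [0.14296452 0.09393029]
```

{"method": "arm_command", "body": {
  "targets": [
    [0,0,3,0,0.55],
    [0,0,4,0,0.55],
    [0,0,5,0,0.55],
    [0,0,6,0,0.55],
    [0,0,7,0,0.55]
  ]
}}

```text
t: 10.05
eef_pos: [539.4, 209.5, 51.7]
tcp_rot: [3.141, -0.0, 1.541]
ft_force: [0.6, -0.2, -1.8]
opening: 0.631
grip_force: 30.0
```

{"method": "arm_command", "body": {
  "targets": [
    [0,0,0.5,0,0.55],
    [0,0,1,0,0.55],
    [0,0,1,0,0.55]
  ]
}}

```text
t: 10.35
eef_pos: [539.3, 209.4, 50.6]
tcp_rot: [-3.142, -0.0, 1.541]
ft_force: [-0.6, -0.4, -2.0]
opening: 0.625
grip_force: 30.0
```

{"method": "arm_command", "body": {
  "targets": [
    [0,0,0.5,0,0.55],
    [0,0,1,0,0.55],
    [0,0,1,0,0.55]
  ]
}}

```text
t: 10.65
eef_pos: [539.3, 209.4, 49.6]
tcp_rot: [-3.142, -0.0, 1.541]
ft_force: [-0.1, -0.1, -1.6]
opening: 0.629
grip_force: 30.0
```

{"method": "arm_command", "body": {
  "targets": [
    [0,0,0.5,0,0.55],
    [0,0,1,0,0.55],
    [0,0,1,0,0.55]
  ]
}}

```text
t: 10.95
eef_pos: [539.3, 209.4, 48.9]
tcp_rot: [3.141, -0.0, 1.541]
ft_force: [-1.5, 0.3, 2.9]
opening: 0.63
grip_force: 30.0
```

{"method": "arm_command", "body": {
  "targets": [
    [0,0,0,0,1],
    [0,0,0,0,1],
    [0,0,0,0,1],
    [0,0,-40,0,1],
    [0,0,-90,0,1]
  ]
}}

```text
t: 11.45
eef_pos: [538.3, 209.1, 137.9]
tcp_rot: [-3.137, 0.001, 1.541]
ft_force: [1.1, 0.0, -0.1]
opening: 0.976
grip_force: 0.0
```

{"method": "arm_command", "body": {
  "targets": [
    [-50,0,-30,0,1],
    [-100,0,-60,0,1],
    [-150,0,-60,0,1],
    [-200,0,-60,0,1],
    [-250,-30,-60,13.5,1]
  ]
}}

```text
t: 11.95
eef_pos: [512.3, -22.8, 198.9]
tcp_rot: [3.139, 0.0, 1.39]
ft_force: [0.7, -0.2, -0.9]
opening: 0.998
grip_force: 0.0
```

Run:
```python
from h import *
s=env.state();print(s["eef_pos"],s["tcp_rot"],s["ft_force"])
t=snap("top");cv2.imwrite("pics/t1.png",cv2.resize(t["frame"][150:280,160:460],None,fx=2.6,fy=2.6,interpolation=2)[:,:,::-1])
```

```text
[512.30199127 -22.80963901 198.92745649] [3.13922957e+00 4.58318803e-05 1.38980726e+00] [ 0.70448373 -0.17290302 -0.92598628]
```

View pics/t1.png

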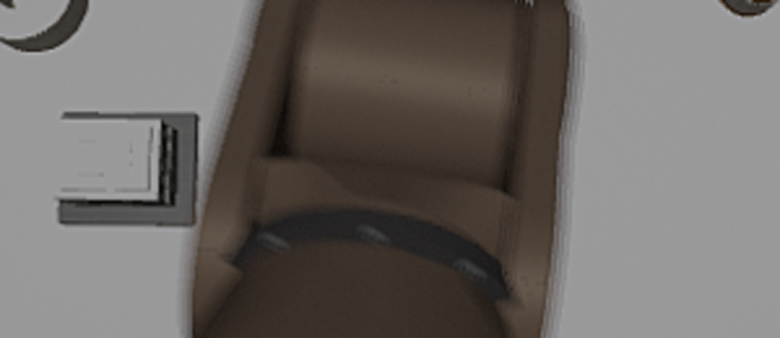

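The top view shows box_b squarely on box_a on the stand. Box_c is next; I'll check its pose by numbers first.

Run:
```python
from h import *
c=snap("wrist","w6.png");s=env.state();print(s["eef_pos"],s["tcp_rot"])
P=[(467,25,80),(527,14,80),(473,57,80),(533,46,80)]
o=c["T"]
rv=cv2.Rodrigues(o[:3,:3].T)[0];tv=-o[:3,:3].T@o[:3,3]
print(cv2.projectPoints(np.array(P,float),rv,tv,c["K"],c["D"])[0].reshape(-1,2).round(0).tolist())
f=c["frame"].astype(int)
g=f.max(2)
for col in(300,320,350):print(col,g[90:235:3,col].tolist())
print([f[r,320].tolist() for r in range(120,230,10)])
```

```text
[509.59046653 -24.52578087 198.58747268] [-3.14100572e+00  5.64671509e-04  1.38125598e+00]
[[268.0, 150.0], [336.0, 149.0], [267.0, 113.0], [336.0, 112.0]]
300 [231, 232, 232, 231, 232, 232, 234, 231, 232, 233, 232, 233, 232, 152, 121, 117, 113, 115, 117, 131, 186, 184, 188, 179, 190, 186, 182, 192, 184, 193, 184, 190, 82, 74, 76, 82, 160, 161, 84, 158, 158, 154, 158, 157, 154, 154, 155, 154, 222]
320 [232, 233, 230, 231, 231, 232, 231, 230, 234, 231, 235, 207, 118, 116, 116, 114, 116, 113, 115, 190, 192, 190, 180, 188, 188, 186, 181, 190, 185, 186, 188, 193, 80, 79, 76, 76, 78, 159, 159, 115, 159, 159, 142, 152, 149, 140, 147, 150, 154]
350 [230, 232, 231, 231, 230, 233, 232, 232, 233, 233, 217, 180, 184, 190, 191, 190, 195, 202, 188, 186, 193, 183, 186, 184, 183, 186, 185, 192, 186, 190, 186, 192, 187, 183, 183, 187, 191, 194, 184, 193, 191, 225, 184, 197, 198, 195, 188, 192, 234]
[[232, 233, 235], [114, 118, 111], [115, 119, 115], [192, 181, 163], [189, 181, 166], [189, 181, 165], [188, 179, 163], [29, 44, 77], [37, 75, 150], [39, 81, 159], [151, 146, 146]]
```

Run:
```python
from h import *
c=snap("wrist");s=env.state();print(s["eef_pos"],s["tcp_rot"])
g=c["frame"].max(2);m=np.zeros_like(g);m[100:170,240:370]=g[100:170,240:370]<150
m=cv2.morphologyEx(m,cv2.MORPH_OPEN,np.ones((3,3)))
r=rect(c,m,80);print(r);b=cv2.boxPoints(r);print(b.tolist(),(s["tcp_rot"],))
M=R.from_euler("xyz",s["tcp_rot"]).as_matrix();print(((np.c_[b,[80]*4]-s["eef_pos"])@M)[:,:2].round(1))
```

```text
[510.61643077 -22.66845353 198.70576997] [ 3.14146557e+00 -2.84838803e-05  1.38591920e+00]
((497.2520751953125, 31.764583587646484), (20.219226837158203, 59.21409225463867), 80.42933654785156)
[[466.3762512207031, 26.718263626098633], [524.7661743164062, 16.87310028076172], [528.1279296875, 36.81090545654297], [469.73797607421875, 46.65606689453125]] (array([ 3.14146557e+00, -2.84838803e-05,  1.38591920e+00]),)
[[ 40.4 -52.6]
 [ 41.5   6.6]
 [ 61.7   6.3]
 [ 60.6 -52.9]]
```

{"method": "arm_command", "body": {
  "targets": [
    [30,-11,20,-1,1],
    [63,-23,50,-1,1],
    [63,-23,90,-1,1],
    [63,-23,135,-1,1],
    [63,-23,178,-1,1]
  ]
}}

```text
t: 12.6
eef_pos: [500.3, 47.2, 19.0]
tcp_rot: [3.14, -0.0, 1.411]
ft_force: [0.9, -1.0, -0.6]
opening: 1.001
grip_force: 0.0
```

{"method": "arm_command", "body": {
  "targets": [
    [0,0,0,0,1],
    [0,0,0,0,0.75],
    [0,0,0,0,0.68],
    [0,0,0,0,0.65],
    [0,0,0,0,0.64]
  ]
}}

```text
t: 13.1
eef_pos: [500.7, 45.6, 22.1]
tcp_rot: [3.139, -0.0, 1.408]
ft_force: [0.0, -0.4, 0.0]
opening: 0.719
grip_force: 0.0
```

{"method": "arm_command", "body": {
  "targets": [
    [0,0,0,0,0.6],
    [0,0,0,0,0.6],
    [0,0,0,0,0.6],
    [0,0,0,0,0.66],
    [0,0,0,0,0.66]
  ]
}}

```text
t: 13.6
eef_pos: [500.1, 45.6, 20.7]
tcp_rot: [3.141, -0.0, 1.408]
ft_force: [-0.3, -0.8, 0.2]
opening: 0.656
grip_force: 0.0
```

{"method": "arm_command", "body": {
  "targets": [
    [-2,0,-12,0,0.68],
    [-2,0,-25,0,0.68],
    [-2,0,-25,0,0.55],
    [-2,0,-25,0,0.55],
    [-2,0,-25,0,0.55]
  ]
}}

```text
t: 14.1
eef_pos: [500.3, 43.6, 47.0]
tcp_rot: [3.139, -0.0, 1.408]
ft_force: [-3.6, 0.5, 25.1]
opening: 0.628
grip_force: 30.0
```

{"method": "arm_command", "body": {
  "targets": [
    [0,0,0,0,0.55],
    [0,0,-10,0,0.55],
    [0,0,-45,0,0.55],
    [0,0,-85,0,0.55],
    [0,0,-120,0,0.55]
  ]
}}

```text
t: 14.6
eef_pos: [499.3, 43.6, 166.9]
tcp_rot: [-3.141, 0.0, 1.408]
ft_force: [0.4, 0.6, -3.2]
opening: 0.629
grip_force: 29.9
```

{"method": "arm_command", "body": {
  "targets": [
    [-25,8,0,-7.6,0.55],
    [-65,20,0,-7.6,0.55],
    [-105,33,0,-7.6,0.55],
    [-143,45,0,-7.6,0.55],
    [-163,53,0,-7.6,0.55]
  ]
}}

```text
t: 15.1
eef_pos: [525.3, -128.4, 165.2]
tcp_rot: [-3.141, 0.0, 1.539]
ft_force: [0.5, 0.5, -3.2]
opening: 0.634
grip_force: 29.9
```

{"method": "arm_command", "body": {
  "targets": [
    [0,0,30,0,0.55],
    [0,0,70,0,0.55],
    [0,0,100,0,0.55],
    [0,0,115,0,0.55],
    [0,0,115,0,0.55]
  ]
}}

```text
t: 15.6
eef_pos: [524.4, -125.5, 48.5]
tcp_rot: [-3.138, -0.001, 1.541]
ft_force: [-0.4, 0.2, -2.7]
opening: 0.628
grip_force: 29.9
```

Run:
```python
from h import *
c=snap("wrist","w7.png");s=env.state();print(s["eef_pos"],s["tcp_rot"],s["ft_force"])
g=c["frame"].max(2)
for col in(290,324,350):print(col,g[120:262:3,col].tolist())
```

```text
[ 525.02581508 -125.6609186    49.69481282] [-3.13940519e+00 -8.37095680e-04  1.54070250e+00] [ 0.55415538  0.3654093  -3.26030186]
290 [163, 163, 163, 166, 167, 166, 168, 164, 169, 164, 164, 166, 163, 162, 163, 45, 131, 191, 188, 196, 189, 193, 191, 189, 199, 195, 193, 190, 150, 97, 98, 99, 96, 97, 98, 96, 98, 100, 99, 158, 193, 193, 93, 102, 195, 192, 191, 35]
324 [194, 188, 194, 192, 189, 191, 190, 188, 199, 197, 196, 190, 193, 193, 196, 196, 193, 191, 193, 190, 192, 203, 192, 190, 191, 193, 194, 189, 89, 101, 107, 114, 110, 111, 111, 107, 154, 96, 102, 125, 191, 193, 90, 92, 196, 192, 190, 28]
350 [186, 187, 181, 184, 195, 196, 199, 190, 196, 193, 194, 197, 193, 203, 200, 189, 196, 200, 192, 197, 187, 195, 202, 201, 194, 197, 198, 188, 115, 96, 100, 98, 103, 95, 101, 98, 102, 98, 100, 111, 196, 195, 111, 97, 194, 196, 195, 32]
```

{"method": "arm_command", "body": {
  "targets": [
    [0,0,1,0,0.55],
    [0,0,2,0,0.55],
    [0,0,3,0,0.55],
    [0,0,3,0,0.55]
  ]
}}

```text
t: 16.05
eef_pos: [525.7, -125.8, 47.8]
tcp_rot: [3.141, 0.0, 1.541]
ft_force: [0.3, -0.2, -2.4]
opening: 0.627
grip_force: 29.9
```

{"method": "arm_command", "body": {
  "targets": [
    [0,0,1,0,0.55],
    [0,0,1,0,0.55]
  ]
}}

```text
t: 16.25
eef_pos: [525.7, -125.8, 46.6]
tcp_rot: [3.141, 0.0, 1.541]
ft_force: [0.6, -0.6, -1.3]
opening: 0.628
grip_force: 29.9
```

{"method": "arm_command", "body": {
  "targets": [
    [0,0,0.5,0,0.55],
    [0,0,1,0,0.55],
    [0,0,1,0,0.55]
  ]
}}

```text
t: 16.55
eef_pos: [525.8, -125.9, 46.4]
tcp_rot: [3.141, 0.0, 1.541]
ft_force: [-1.5, -0.6, 10.9]
opening: 0.63
grip_force: 30.0
```

{"method": "arm_command", "body": {
  "targets": [
    [-2,0,0,0,0.55],
    [-4,0,-0.5,0,0.55],
    [-7,0,-1.2,0,0.55]
  ]
}}

```text
t: 16.85
eef_pos: [525.3, -132.8, 46.7]
tcp_rot: [-3.142, -0.0, 1.541]
ft_force: [-0.2, -0.4, -2.4]
opening: 0.63
grip_force: 30.0
```

```bash
cat > top.py <<'E'
from h import *
c=snap("wrist");s=env.state();print(s["eef_pos"].round(1),s["ft_force"].round(1),s["moment"].round(2))
g=c["frame"].max(2)
for col in(290,305,345):
    v=g[130:262,col].astype(int);r=np.nonzero((v<150))[0]+130
    print(col,r.min(),r.max(),len(r), np.split(r,np.where(np.diff(r)>1)[0]+1).__len__(),[(int(a[0]),int(a[-1])) for a in np.split(r,np.where(np.diff(r)>1)[0]+1)])
E
python3 top.py
```

```text
[ 525.3 -133.3   46.7] [ 0.4 -0.6 -3.3] [-0.12  0.03  0.05]
290 204 261 41 3 [(204, 237), (245, 250), (261, 261)]
305 203 261 40 4 [(203, 227), (229, 237), (246, 250), (261, 261)]
345 204 261 40 3 [(204, 237), (246, 250), (261, 261)]
```

{"method": "arm_command", "body": {
  "targets": [
    [0,0,1,0,0.55],
    [0,0,1.6,0,0.55],
    [-1.5,0,1.8,0,0.55],
    [-3,0,1.8,0,0.55]
  ]
}}

```text
t: 17.3
eef_pos: [525.4, -134.9, 46.4]
tcp_rot: [3.141, -0.001, 1.54]
ft_force: [-2.4, 11.5, 21.8]
opening: 0.631
grip_force: 30.0
```

{"method": "arm_command", "body": {
  "targets": [
    [-1.5,0,0,0,0.55],
    [-3,0,0,0,0.55]
  ]
}}

```text
t: 17.5
eef_pos: [525.4, -137.7, 46.5]
tcp_rot: [3.141, -0.001, 1.54]
ft_force: [-3.2, 13.3, 23.7]
opening: 0.632
grip_force: 30.0
```

```bash
python3 top.py
```

```text
[ 525.4 -137.9   46.5] [-3.3 12.1 23.8] [ 2.36  0.69 -0.18]
290 138 261 48 4 [(138, 140), (199, 236), (244, 249), (261, 261)]
305 130 261 46 5 [(130, 131), (199, 225), (227, 236), (244, 249), (261, 261)]
345 199 261 43 4 [(199, 225), (227, 236), (245, 249), (261, 261)]
```

{"method": "arm_command", "body": {
  "targets": [
    [-1.5,0,0.6,0,0.55],
    [-3,0,0.8,0,0.55],
    [-5,0,0.8,0,0.55],
    [-7,0,0.8,0,0.55]
  ]
}}

```text
t: 17.95
eef_pos: [525.1, -144.8, 45.9]
tcp_rot: [3.141, -0.001, 1.54]
ft_force: [-4.0, 10.4, 25.9]
opening: 0.633
grip_force: 30.0
```

```bash
python3 top.py
```

```text
[ 525.1 -145.1   45.9] [-3.5 10.7 27.3] [ 2.07  0.99 -0.12]
290 190 261 51 3 [(190, 233), (242, 247), (261, 261)]
305 190 261 50 4 [(190, 221), (223, 233), (242, 247), (261, 261)]
345 191 261 49 4 [(191, 221), (223, 233), (242, 247), (261, 261)]
```

{"method": "arm_command", "body": {
  "targets": [
    [-4,0,-0.3,0,0.55],
    [-9,0,-0.6,0,0.55],
    [-14,0,-0.6,0,0.55],
    [-19,0,-0.4,0,0.55],
    [-24,0,0,0,0.55]
  ]
}}

```text
t: 18.5
eef_pos: [524.5, -169.3, 44.7]
tcp_rot: [3.141, -0.001, 1.54]
ft_force: [0.3, 6.8, 9.6]
opening: 0.63
grip_force: 30.0
```

```bash
python3 top.py
```

```text
[ 524.5 -170.    44.7] [ 0.2  4.3 10.3] [1.11 0.09 0.  ]
290 167 261 74 3 [(167, 230), (238, 246), (261, 261)]
305 167 261 72 4 [(167, 212), (214, 229), (238, 246), (261, 261)]
345 167 261 72 4 [(167, 212), (214, 229), (238, 246), (261, 261)]
```

{"method": "arm_command", "body": {
  "targets": [
    [-6.6,0,1.6,0,0.55],
    [-13,0,3.6,0,0.55],
    [-18.2,0,5.7,0,0.55],
    [-23.2,0,8.3,0,0.55],
    [-27.9,0,11.3,0,0.55]
  ]
}}

```text
t: 19.05
eef_pos: [523.7, -198.2, 33.8]
tcp_rot: [3.14, 0.001, 1.541]
ft_force: [-3.2, -0.8, 13.1]
opening: 0.626
grip_force: 30.0
```

```bash
python3 top.py
```

```text
[ 523.7 -198.8   33.4] [-1.7 -2.9 12.4] [-0.01  0.55  0.06]
290 260 261 2 1 [(260, 261)]
305 260 261 2 1 [(260, 261)]
345 260 261 2 1 [(260, 261)]
```

{"method": "arm_command", "body": {
  "targets": [
    [-6.2,0,4.9,0,0.55],
    [-12.4,0,11.4,0,0.55],
    [-16.5,0,16.8,0,0.55],
    [-20,0,22.4,0,0.55],
    [-20,0,22.4,0,0.55]
  ]
}}

```text
t: 19.6
eef_pos: [523.3, -219.3, 10.8]
tcp_rot: [3.14, 0.002, 1.54]
ft_force: [-0.7, -4.0, 3.7]
opening: 0.631
grip_force: 30.0
```

{"method": "arm_command", "body": {
  "targets": [
    [-1,0,2,0,0.55],
    [-1.9,0,4,0,0.55],
    [-2.6,0,5.5,0,0.55],
    [-3.2,0,6.7,0,0.55],
    [-3.2,0,6.7,0,0.55]
  ]
}}

```text
t: 20.1
eef_pos: [523.4, -222.3, 4.5]
tcp_rot: [3.139, 0.002, 1.541]
ft_force: [-2.4, -6.8, 8.4]
opening: 0.63
grip_force: 30.0
```

Run:
```python
from h import *
c=snap("wrist","w8.png");s=env.state();print(s["eef_pos"],s["ft_force"],s["moment"])
g=c["frame"].max(2)
for col in(290,305,345):print(col,g[60:262:3,col].tolist())
```

```text
[ 523.4017332  -222.26156344    4.53815096] [-1.61320464 -6.52716709  9.18989588] [-0.87127339  0.45568619  0.10963978]
290 [231, 232, 234, 186, 186, 189, 188, 184, 187, 189, 186, 186, 189, 202, 202, 187, 187, 184, 186, 185, 187, 188, 189, 187, 189, 188, 185, 186, 188, 187, 186, 190, 184, 190, 186, 189, 189, 187, 192, 190, 189, 190, 195, 191, 191, 190, 194, 192, 194, 191, 193, 191, 189, 191, 194, 197, 193, 192, 195, 195, 193, 195, 194, 197, 197, 196, 201, 34]
305 [233, 233, 231, 232, 231, 234, 237, 236, 234, 184, 187, 190, 189, 192, 194, 186, 185, 186, 186, 185, 184, 187, 187, 187, 190, 188, 187, 189, 200, 210, 202, 211, 214, 215, 214, 213, 214, 205, 201, 211, 209, 215, 205, 211, 213, 211, 209, 213, 214, 213, 212, 211, 210, 209, 209, 204, 206, 206, 208, 213, 212, 197, 196, 196, 198, 200, 202, 31]
345 [233, 233, 232, 232, 233, 232, 233, 233, 234, 233, 233, 233, 234, 234, 233, 192, 184, 185, 188, 187, 189, 188, 186, 185, 189, 187, 185, 187, 206, 199, 209, 209, 208, 207, 208, 204, 199, 199, 209, 210, 213, 212, 210, 210, 201, 205, 213, 216, 211, 207, 208, 201, 202, 209, 202, 208, 208, 206, 203, 198, 196, 198, 197, 200, 200, 196, 200, 33]
```

{"method": "arm_command", "body": {
  "targets": [
    [0,0,0.5,0,0.55],
    [0,0,1,0,0.55],
    [0,0,1,0,0.55]
  ]
}}

```text
t: 20.45
eef_pos: [523.5, -222.3, 3.7]
tcp_rot: [3.139, 0.002, 1.541]
ft_force: [-2.3, -7.2, 9.8]
opening: 0.63
grip_force: 30.0
```

{"method": "arm_command", "body": {
  "targets": [
    [0,0,0.5,0,0.55],
    [0,0,1,0,0.55],
    [0,0,1.5,0,0.55],
    [0,0,1.5,0,0.55]
  ]
}}

```text
t: 20.85
eef_pos: [523.7, -222.4, 2.2]
tcp_rot: [3.139, 0.002, 1.541]
ft_force: [-1.6, -7.2, 8.7]
opening: 0.631
grip_force: 30.0
```

{"method": "arm_command", "body": {
  "targets": [
    [0,0,0.5,0,0.55],
    [0,0,1,0,0.55],
    [0,0,1,0,0.55]
  ]
}}

```text
t: 21.15
eef_pos: [523.7, -222.4, 1.2]
tcp_rot: [3.139, 0.002, 1.54]
ft_force: [-1.3, -7.4, 8.9]
opening: 0.63
grip_force: 30.0
```

Run:
```python
from h import *
c=snap("wrist","w9.png");f=c["frame"].astype(float)
g=f.mean(2)
for r in(125,135,142,148,155,170,185,200,215):
    a=g[r-1:r+2].mean(0).astype(int);print(r,a[240:300:3].tolist(),a[355:415:3].tolist())
for col in(280,325,370):print(col,g[110:250:2,col-3:col+4].mean(1).astype(int).tolist())
```

```text
125 [181, 182, 184, 183, 182, 178, 176, 177, 178, 177, 179, 180, 180, 177, 179, 178, 178, 179, 178, 180] [179, 180, 179, 179, 180, 179, 180, 179, 180, 178, 181, 178, 178, 208, 231, 232, 231, 232, 231, 232]
135 [184, 184, 186, 187, 180, 178, 179, 180, 179, 180, 179, 178, 180, 179, 179, 180, 181, 179, 180, 180] [179, 180, 179, 180, 180, 180, 179, 181, 181, 179, 179, 179, 179, 181, 182, 172, 171, 236, 234, 233]
142 [180, 186, 185, 182, 183, 180, 178, 179, 180, 180, 180, 180, 180, 180, 180, 181, 180, 180, 180, 181] [182, 180, 180, 180, 178, 179, 180, 180, 180, 179, 180, 180, 180, 181, 179, 173, 167, 182, 181, 177]
148 [182, 186, 186, 181, 183, 180, 179, 179, 180, 181, 181, 179, 180, 180, 180, 182, 179, 181, 199, 199] [198, 181, 181, 179, 181, 180, 179, 179, 181, 180, 178, 179, 180, 179, 184, 179, 173, 176, 182, 179]
155 [186, 189, 187, 184, 184, 180, 181, 180, 179, 179, 181, 180, 182, 182, 181, 181, 181, 183, 203, 199] [189, 182, 182, 181, 180, 181, 182, 182, 181, 181, 182, 181, 181, 181, 182, 179, 177, 177, 178, 171]
170 [184, 181, 176, 175, 177, 181, 181, 179, 181, 182, 183, 181, 182, 
[... 1118 characters left out ...]
 178, 177, 178, 179, 179, 179, 179, 180, 180, 179, 179, 181, 181, 180, 181, 182, 183, 198, 196, 196, 195, 193, 191, 194, 197, 198, 198, 197, 196, 199, 201, 200, 200, 201, 202, 198, 197, 198, 200, 198, 196, 197, 200, 201, 202, 203, 203, 199, 198, 199, 201, 200, 197, 198, 199, 197, 197, 198, 200, 195, 195, 198, 199, 195, 189, 187, 190, 193, 192]
370 [232, 236, 177, 179, 178, 178, 178, 178, 179, 181, 180, 181, 179, 179, 181, 179, 180, 181, 180, 182, 181, 180, 181, 180, 182, 183, 181, 182, 183, 182, 182, 182, 184, 184, 183, 183, 185, 184, 185, 185, 185, 186, 184, 185, 186, 187, 187, 188, 186, 187, 187, 188, 187, 188, 188, 189, 189, 190, 190, 190, 189, 190, 191, 190, 190, 192, 191, 191, 191, 190]
```

Run:
```python
from h import *
def go(fn,r0,r1,cl,cr):
    im=cv2.imread("pics/"+fn).astype(float).mean(2)
    rows=[];W=[]
    for r in range(r0,r1,6):
        a=im[r:r+6].mean(0);d=np.diff(a)
        def edge(c0,s):
            w=np.clip(s*d[c0-6:c0+6],0,None);w[w<2]=0;return (w*np.arange(c0-6,c0+6)).sum()/w.sum()+.5
        rows.append(r+2.5);W.append((edge(cl,1),edge(cr,-1)))
    W=np.array(W);print(fn,np.c_[rows,W,W[:,1]-W[:,0]].round(1).tolist())
go("w9.png",148,235,293,356)
go("w5.png",230,258,297,353)
c=snap("wrist");print(c["K"])
im=cv2.imread("pics/w9.png").astype(float).mean(2)
for r in range(20,130,8):print(r,im[r:r+3,230:410:6].mean(0).astype(int).tolist())
```

```text
w9.png [[150.5, 292.1, 355.9, 63.8], [156.5, 292.6, 355.1, 62.5], [162.5, 291.9, 354.5, 62.6], [168.5, 292.0, 355.5, 63.5], [174.5, 292.5, 356.3, 63.8], [180.5, 291.5, 356.5, 65.0], [186.5, 292.9, 356.5, 63.6], [192.5, 291.3, 356.9, 65.6], [198.5, 291.3, 357.0, 65.7], [204.5, 291.3, 357.0, 65.7], [210.5, 291.3, 353.6, 62.3], [216.5, 291.3, 355.5, 64.2], [222.5, 292.0, 357.1, 65.1], [228.5, 291.2, 355.7, 64.5], [234.5, 291.1, 357.5, 66.4]]
w5.png [[232.5, 296.3, 352.6, 56.2], [238.5, 297.7, 352.3, 54.6], [244.5, 296.3, 352.3, 55.9], [250.5, 298.4, 352.1, 53.7], [256.5, 296.8, 351.7, 55.0]]
[[316.23770911   0.         324.252192  ]
 [  0.         316.23770911 200.29646822]
 [  0.           0.           1.        ]]
20 [182, 179, 178, 174, 229, 229, 228, 228, 228, 229, 228, 229, 230, 230, 229, 230, 229, 230, 228, 229, 229, 229, 229, 229, 230, 229, 229, 228, 228, 229]
28 [179, 178, 177, 229, 229, 229, 229, 229, 229, 230, 230, 229, 229, 230, 229, 230, 230, 230, 230, 229, 229, 229, 230, 228, 229, 229, 229, 230, 229, 229]
36 [180, 184, 193, 230, 230, 230, 229, 230, 229, 230, 229, 229, 231, 
[... 1082 characters left out ...]
 177, 200, 232, 231, 231, 231, 233, 231, 231, 232, 231, 231, 232, 231, 231, 231]
100 [182, 180, 183, 176, 179, 189, 181, 176, 185, 184, 191, 182, 181, 179, 183, 175, 193, 199, 233, 232, 232, 231, 232, 231, 232, 231, 232, 232, 231, 232]
108 [177, 177, 179, 179, 178, 178, 178, 179, 177, 178, 177, 179, 179, 180, 179, 179, 179, 180, 179, 179, 187, 199, 195, 232, 232, 232, 232, 232, 231, 231]
116 [181, 178, 188, 183, 183, 178, 179, 179, 178, 177, 178, 179, 179, 178, 180, 179, 179, 180, 181, 177, 179, 178, 177, 180, 190, 199, 200, 233, 231, 231]
124 [181, 188, 182, 184, 178, 179, 178, 179, 179, 180, 179, 179, 179, 179, 179, 180, 182, 178, 181, 180, 180, 179, 180, 178, 179, 177, 178, 179, 232, 232]
```

{"method": "arm_command", "body": {
  "targets": [
    [0,0,0,0,0.61],
    [0,0,0,0,0.61]
  ]
}}

```text
t: 21.45
eef_pos: [523.7, -222.4, 1.2]
tcp_rot: [3.139, 0.002, 1.541]
ft_force: [-0.8, -7.6, 10.1]
opening: 0.629
grip_force: 30.0
```

{"method": "arm_command", "body": {
  "targets": [
    [0,0,0,0,0.625],
    [0,0,0,0,0.625]
  ]
}}

```text
t: 21.65
eef_pos: [523.7, -222.4, 1.2]
tcp_rot: [3.139, 0.002, 1.541]
ft_force: [-1.7, -6.9, 9.4]
opening: 0.63
grip_force: 30.0
```

{"method": "arm_command", "body": {
  "targets": [
    [0,0,0,0,0.629],
    [0,0,0,0,0.629]
  ]
}}

```text
t: 21.85
eef_pos: [523.4, -221.6, 0.6]
tcp_rot: [3.14, 0.001, 1.54]
ft_force: [1.1, -3.7, 1.9]
opening: 0.63
grip_force: 11.8
```

{"method": "arm_command", "body": {
  "targets": [
    [0,0,0,0,0.6302]
  ]
}}

```text
t: 21.95
eef_pos: [523.1, -221.2, 0.3]
tcp_rot: [3.141, 0.001, 1.541]
ft_force: [1.1, -3.9, 3.5]
opening: 0.63
grip_force: 6.8
```

{"method": "arm_command", "body": {
  "targets": [
    [0,0,-0.5,0,0.6306],
    [0,0,-0.5,0,0.6306]
  ]
}}

```text
t: 22.15
eef_pos: [522.4, -220.5, 0.4]
tcp_rot: [-3.141, -0.001, 1.541]
ft_force: [-0.1, -0.6, 0.4]
opening: 0.63
grip_force: 3.0
```

{"method": "arm_command", "body": {
  "targets": [
    [0,0,0,0,0.631],
    [0,0,0,0,0.631]
  ]
}}

```text
t: 22.35
eef_pos: [522.4, -220.5, 0.4]
tcp_rot: [-3.141, -0.001, 1.541]
ft_force: [0.6, -0.3, -0.8]
opening: 0.635
grip_force: 0.4
```

```bash
cat > lab.py <<'E'
from h import *
c=snap("wrist","wl.png");s=env.state();print(s["eef_pos"].round(1),s["ft_force"].round(1),s["grip_force"])
im=c["frame"].astype(float).mean(2)
for r in(155,185,215,230):
    a=im[r-4:r+5].mean(0);d=np.diff(a);print(r,280+np.argmax(d[280:310]),340+np.argmin(d[340:375]))
v=im[60:258,320:330].mean(1);d=np.diff(v);i=np.argsort(-abs(d))[:12];print(sorted((int(k)+60,int(d[k])) for k in i))
E
python3 lab.py
```

```text
[ 5.225e+02 -2.206e+02  5.000e-01] [-2.6 -1.3  1.1] 1.241188746644184
155 292 356
185 292 356
215 292 356
230 292 342
[(96, -25), (97, -9), (98, 3), (99, -20), (100, -4), (110, 2), (152, 3), (154, 2), (162, -1), (166, 1), (214, -1), (247, -3)]
```

{"method": "arm_command", "body": {
  "targets": [
    [0,0,-0.5,0,0.6312],
    [0,0,-0.5,0,0.6314]
  ]
}}

```text
t: 22.6
eef_pos: [522.5, -220.6, 1.1]
tcp_rot: [-3.141, -0.0, 1.541]
ft_force: [-0.7, 0.6, -1.2]
opening: 0.631
grip_force: 0.4
```

{"method": "arm_command", "body": {
  "targets": [
    [0,0,0,0,0.6318],
    [0,0,0,0,0.6322]
  ]
}}

```text
t: 22.8
eef_pos: [522.6, -220.7, 1.1]
tcp_rot: [-3.141, -0.0, 1.541]
ft_force: [-0.4, 0.4, -1.1]
opening: 0.635
grip_force: 0.4
```

```bash
python3 lab.py
```

```text
[ 522.6 -220.8    1.1] [-0.8  0.6 -0.8] 0.44918501705978997
155 307 371
185 294 354
215 294 353
230 295 353
[(95, -25), (96, -10), (99, -19), (100, -6), (127, -37), (128, -71), (129, 123), (130, -6), (143, -6), (144, -64), (145, 73), (177, 12)]
```

{"method": "arm_command", "body": {
  "targets": [
    [0,0,0,0,0.72],
    [0,0,-3,0,0.72],
    [12,0,-3,0,0.72],
    [24,0,-3,0,0.72],
    [24,0,-3,0,0.72]
  ]
}}

```text
t: 23.35
eef_pos: [523.3, -195.0, 4.2]
tcp_rot: [-3.141, -0.0, 1.542]
ft_force: [-0.8, -0.8, -0.7]
opening: 0.721
grip_force: 0.0
```

{"method": "arm_command", "body": {
  "targets": [
    [0,0,0,0,0.55],
    [0,0,0,0,0.55],
    [0,0,0,0,0.55],
    [0,0,0,0,0.55]
  ]
}}

```text
t: 23.75
eef_pos: [523.5, -196.9, 4.2]
tcp_rot: [3.141, -0.0, 1.54]
ft_force: [0.6, 2.1, 0.9]
opening: 0.634
grip_force: 30.0
```

{"method": "arm_command", "body": {
  "targets": [
    [0,0,-15,0,0.55],
    [0,0,-50,0,0.55],
    [0,0,-95,0,0.55],
    [0,0,-140,0,0.55],
    [0,0,-165,0,0.55]
  ]
}}

```text
t: 24.25
eef_pos: [523.8, -197.4, 172.3]
tcp_rot: [3.139, 0.001, 1.54]
ft_force: [-0.2, -0.0, -3.4]
opening: 0.63
grip_force: 30.0
```

{"method": "arm_command", "body": {
  "targets": [
    [25,0,0,0,0.55],
    [65,0,0,0,0.55],
    [110,1,0,0,0.55],
    [155,1,0,0,0.55],
    [200,2,0,0,0.55]
  ]
}}

```text
t: 24.75
eef_pos: [531.0, 4.3, 168.9]
tcp_rot: [-3.141, -0.0, 1.54]
ft_force: [0.7, -0.0, -2.9]
opening: 0.632
grip_force: 30.0
```

{"method": "arm_command", "body": {
  "targets": [
    [40,0,0,0,0.55],
    [70,0,0,0,0.55],
    [85,0,0,0,0.55],
    [90,0,0,0,0.55],
    [90,0,0,0,0.55]
  ]
}}

```text
t: 25.25
eef_pos: [534.1, 92.6, 169.0]
tcp_rot: [-3.141, 0.0, 1.541]
ft_force: [-0.4, -0.2, -3.5]
opening: 0.632
grip_force: 30.0
```

Run:
```python
from h import *
snap("top")
c=snap("wrist","w10.png");s=env.state();print(s["eef_pos"],s["tcp_rot"])
g=cv2.cvtColor(c["frame"],cv2.COLOR_RGB2GRAY)
m=np.zeros_like(g);m[0:150,260:400]=g[0:150,260:400]<150
m=cv2.morphologyEx(m,cv2.MORPH_OPEN,np.ones((3,3)))
print("plate",rect(c,m,12))
n,l,st,_=cv2.connectedComponentsWithStats((1-m).astype(np.uint8),connectivity=4)
k=l[60,327];print("hole",st[k]);h=(l==k)
print("lid b",rect(c,h,76))
for col in(280,300,345,375):print(col,g[165:200,col].tolist())
for row in(195,210,222):print(row,g[row,252:272].tolist(),g[row,380:400].tolist())
```

```text
[534.20772029  91.82510027 169.09095901] [-3.14139859e+00  1.58785657e-04  1.53973538e+00]
plate ((539.7861328125, 208.34417724609375), (108.91262817382812, 89.61494445800781), 88.30121612548828)
hole [     0      0    640    400 253014]
lid b ((527.1582641601562, 64.22183227539062), (384.07672119140625, 694.8626708984375), 88.363525390625)
280 [186, 188, 191, 188, 186, 185, 184, 176, 77, 55, 55, 57, 56, 61, 93, 94, 94, 92, 115, 194, 188, 187, 187, 186, 188, 185, 185, 182, 188, 184, 189, 184, 153, 89, 133]
300 [191, 180, 185, 184, 188, 182, 179, 169, 77, 52, 60, 61, 57, 63, 91, 94, 91, 92, 120, 189, 188, 185, 185, 187, 187, 185, 187, 190, 186, 186, 187, 182, 156, 91, 133]
345 [183, 183, 182, 181, 178, 181, 182, 179, 76, 54, 58, 57, 56, 65, 90, 98, 90, 97, 136, 194, 191, 186, 187, 190, 186, 187, 189, 189, 186, 187, 186, 186, 156, 94, 132]
375 [181, 178, 177, 181, 182, 183, 184, 180, 79, 53, 53, 56, 53, 66, 96, 99, 91, 99, 134, 192, 190, 190, 188, 189, 188, 186, 187, 185, 189, 188, 185, 183, 165, 103, 129]
195 [186, 184, 186, 182, 182, 185, 186, 186, 184, 181, 185, 185, 182, 183, 185, 186, 185, 183, 187, 186] [184, 185, 184, 189, 188, 191, 188, 185, 185, 210, 235, 233, 233, 234, 234, 224, 190, 185, 181, 181]
210 [179, 185, 189, 186, 182, 177, 182, 175, 178, 186, 184, 183, 182, 185, 185, 185, 186, 185, 189, 184] [189, 186, 187, 185, 187, 186, 185, 185, 181, 181, 177, 175, 177, 178, 180, 178, 179, 181, 181, 185]
222 [180, 181, 184, 185, 184, 186, 174, 171, 171, 182, 184, 184, 183, 184, 185, 186, 184, 184, 184, 185] [186, 187, 185, 182, 183, 186, 184, 193, 222, 239, 238, 235, 233, 233, 232, 232, 233, 234, 232, 232]
```

Run:
```python
from h import *
c=snap("wrist");s=env.state();print(s["eef_pos"],totool((539.4,209.9)))
g=cv2.cvtColor(c["frame"],cv2.COLOR_RGB2GRAY)
for r in(20,50,80):
    print(r,[(i+270,int(v)) for i,v in enumerate(np.diff(g[r-2:r+3,270:400].mean(0))) if abs(v)>18])
for q in(310,325,340,355):
    print(q,[(i,int(v)) for i,v in enumerate(np.diff(g[0:160,q-2:q+3].mean(1))) if abs(v)>15])
```

```text
[534.21900797  91.76394453 169.13414735] [118.24046787   1.47035363]
20 [(278, -48), (279, -73), (286, 84), (287, 31), (365, -60), (366, -48), (372, -26), (373, 85), (374, 48)]
50 [(279, -85), (280, -44), (281, 20), (286, 18), (287, 91), (308, -20), (309, 23), (364, -43), (365, -63), (371, -20), (372, 61), (373, 57)]
80 [(280, -128), (282, 18), (287, 63), (288, 44), (363, -28), (364, -77), (370, -19), (371, 57), (372, 56)]
310 [(98, -22), (100, 30), (107, -19), (108, -150), (109, 141), (110, -84), (111, -59), (112, 15), (113, 60), (125, -26), (126, -24), (127, 158), (131, -44)]
325 [(99, -21), (100, 25), (107, -19), (108, -142), (109, 85), (110, -51), (111, -49), (112, 78), (125, -21), (126, -53), (127, 132)]
340 [(81, -24), (82, 28), (99, -25), (100, 21), (107, -19), (108, -142), (109, 45), (111, -55), (112, 75), (125, -72), (127, 132), (149, 42), (150, -58)]
355 [(99, -45), (100, 25), (101, 16), (108, -140), (109, 15), (111, -22), (112, 42), (125, -69), (127, 139)]
```

Run:
```python
from h import *
c=snap("wrist");s=env.state();M=R.from_euler("xyz",s["tcp_rot"]).as_matrix()
p=cast(c,[(286.8,20),(366,20),(287.3,50),(365.1,50),(287.9,80),(364.2,80),(325,108.3)],76)
print(p.round(1).tolist());print(((np.c_[p,[76]*7]-s["eef_pos"])@M)[:,:2].round(1).tolist(),s["eef_pos"],s["tcp_rot"][2])
```

```text
[[510.1, 236.0], [570.3, 234.2], [509.3, 214.6], [569.5, 212.8], [508.6, 192.5], [568.7, 190.7], [537.2, 170.0]]
[[143.4, -28.7], [143.5, 31.6], [122.0, -28.8], [122.1, 31.4], [99.9, -28.8], [99.9, 31.3], [78.3, 0.5]] [534.22697434  91.79133357 169.15148403] 1.5393046414198703
```

{"method": "arm_command", "body": {
  "targets": [
    [35,0,0,0,0.55],
    [75,1,0,0,0.55],
    [105,1,0,0,0.55],
    [118,1,0,0,0.55],
    [118,1,20,0,0.55]
  ]
}}

```text
t: 25.95
eef_pos: [539.9, 212.0, 150.8]
tcp_rot: [3.137, -0.001, 1.542]
ft_force: [0.1, -0.2, -3.8]
opening: 0.63
grip_force: 30.0
```

{"method": "arm_command", "body": {
  "targets": [
    [0,0,30,0,0.55],
    [0,0,50,0,0.55],
    [0,0,58,0,0.55],
    [0,0,58,0,0.55],
    [0,0,58,0,0.55]
  ]
}}

```text
t: 26.45
eef_pos: [539.3, 210.5, 92.0]
tcp_rot: [3.141, -0.0, 1.54]
ft_force: [0.0, 0.5, -3.1]
opening: 0.628
grip_force: 30.0
```

{"method": "arm_command", "body": {
  "targets": [
    [0,0,2,0,0.55],
    [0,0,3,0,0.55],
    [0,0,4,0,0.55],
    [0,0,5,0,0.55],
    [0,0,5,0,0.55]
  ]
}}

```text
t: 26.95
eef_pos: [538.7, 210.9, 86.2]
tcp_rot: [3.142, -0.0, 1.541]
ft_force: [-0.6, 0.1, -3.4]
opening: 0.627
grip_force: 30.0
```

{"method": "arm_command", "body": {
  "targets": [
    [-0.8,0,0.5,0,0.55],
    [-0.8,0,1.5,0,0.55],
    [-0.8,0,2.5,0,0.55],
    [-0.8,0,3,0,0.55],
    [-0.8,0,3,0,0.55]
  ]
}}

```text
t: 27.45
eef_pos: [538.6, 210.1, 83.1]
tcp_rot: [-3.141, -0.0, 1.541]
ft_force: [0.0, 0.0, -2.4]
opening: 0.626
grip_force: 30.0
```

{"method": "arm_command", "body": {
  "targets": [
    [0,0,0.5,0,0.55],
    [0,0,1,0,0.55],
    [0,0,1,0,0.55]
  ]
}}

```text
t: 27.75
eef_pos: [538.6, 210.0, 82.1]
tcp_rot: [-3.142, -0.0, 1.541]
ft_force: [0.8, 0.1, -3.8]
opening: 0.627
grip_force: 30.0
```

Already below perch height with no contact, so it is entering the recess.

{"method": "arm_command", "body": {
  "targets": [
    [0,0,0.5,0,0.55],
    [0,0,1,0,0.55],
    [0,0,1,0,0.55]
  ]
}}

```text
t: 28.05
eef_pos: [538.6, 210.1, 81.1]
tcp_rot: [-3.142, -0.0, 1.541]
ft_force: [-0.5, -0.6, -3.0]
opening: 0.631
grip_force: 30.0
```

{"method": "arm_command", "body": {
  "targets": [
    [0,0,0.4,0,0.55],
    [0,0,0.8,0,0.55],
    [0,0,0.8,0,0.55]
  ]
}}

```text
t: 28.35
eef_pos: [538.6, 210.0, 80.3]
tcp_rot: [-3.141, -0.0, 1.541]
ft_force: [-0.1, -0.8, -3.2]
opening: 0.631
grip_force: 30.0
```

{"method": "arm_command", "body": {
  "targets": [
    [0,0,0.4,0,0.55],
    [0,0,0.4,0,0.55]
  ]
}}

```text
t: 28.55
eef_pos: [538.7, 210.1, 80.2]
tcp_rot: [3.141, -0.0, 1.541]
ft_force: [-0.8, -0.5, 0.3]
opening: 0.632
grip_force: 30.0
```

{"method": "arm_command", "body": {
  "targets": [
    [0,0,0.3,0,0.55],
    [0,0,0.3,0,0.55]
  ]
}}

```text
t: 28.75
eef_pos: [538.7, 210.1, 80.2]
tcp_rot: [3.141, -0.0, 1.541]
ft_force: [-0.9, -0.6, 5.6]
opening: 0.628
grip_force: 30.0
```

Contact at TCP z 80.2 mm, the seated height I expected. Releasing and backing off.

{"method": "arm_command", "body": {
  "targets": [
    [0,0,-0.2,0,0.65],
    [0,0,-0.2,0,1],
    [0,0,-0.2,0,1],
    [0,0,-0.2,0,1],
    [0,0,-30,0,1]
  ]
}}

```text
t: 29.25
eef_pos: [537.2, 209.6, 107.2]
tcp_rot: [-3.136, 0.002, 1.541]
ft_force: [0.7, -0.5, 1.6]
opening: 0.929
grip_force: 0.0
```

{"method": "arm_command", "body": {
  "targets": [
    [0,0,-50,0,1],
    [-30,0,-90,0,1],
    [-80,0,-90,0,1],
    [-125,0,-90,0,1],
    [-125,0,-90,0,1]
  ]
}}

```text
t: 29.75
eef_pos: [534.8, 81.2, 200.1]
tcp_rot: [3.141, 0.001, 1.537]
ft_force: [0.2, -0.0, -0.8]
opening: 1.001
grip_force: 0.0
```

Run:
```python
from h import *
snap("top");c=snap("wrist","w11.png");s=env.state();print(s["eef_pos"],s["ft_force"])
g=cv2.cvtColor(c["frame"],cv2.COLOR_RGB2GRAY)
m=np.zeros_like(g);m[0:170,250:410]=g[0:170,250:410]<150
for r in(20,50,80):
    print(r,[(i+250,int(v)) for i,v in enumerate(np.diff(g[r-2:r+3,250:410].mean(0))) if abs(v)>18])
for q in(300,325,350):
    print(q,[(i,int(v)) for i,v in enumerate(np.diff(g[0:190,q-2:q+3].mean(1))) if abs(v)>15])
```

```text
[534.98846065  84.34198287 199.80389137] [-0.66307851  0.17850227  0.99659639]
20 [(280, -27), (281, -74), (283, 106), (354, -24), (362, -55), (363, -48), (366, -23), (367, 49), (368, 77)]
50 [(281, -41), (282, -78), (284, 106), (361, -21), (362, -59), (363, -25), (367, 88)]
80 [(282, -66), (283, -69), (284, 42), (285, 95), (361, -47), (362, -53), (364, -24), (365, -23), (366, 109), (367, 40)]
300 [(86, -25), (88, 27), (96, -95), (97, -58), (98, -16), (99, 15), (100, -16), (101, 146), (102, -75), (103, -69), (104, 73), (117, -41), (118, 37), (119, 109), (133, -52)]
325 [(86, -39), (88, 29), (96, -75), (98, -52), (99, -16), (100, -29), (101, 120), (102, -64), (103, -48), (104, 46), (105, 34), (117, -46), (118, 116), (119, 35), (127, -61), (147, 36), (148, 18), (149, -54)]
350 [(86, -44), (87, -19), (88, 53), (95, -26), (96, -97), (97, -59), (98, 40), (100, -31), (101, 103), (102, -53), (103, -49), (104, 71), (116, -15), (117, -34), (118, 57), (119, 96), (124, -43), (126, -21)]
```

Run:
```python
from h import *
c=snap("wrist");print(cast(c,[(283.3,20),(363,20),(284.3,50),(362.4,50),(285,80),(361.9,80),(300,96.8),(350,96.6)],108).round(1).tolist(),cast(c,[(325,117.8)],12).round(1).tolist(),env.state()["tcp_rot"],env.state()["eef_pos"])
```

```text
[[508.5, 228.4], [568.8, 226.5], [508.1, 207.1], [568.2, 205.2], [507.3, 185.1], [567.6, 183.2], [518.5, 172.0], [558.1, 170.9]] [[538.1, 156.7]] [ 3.14156382e+00 -2.88845879e-04  1.53996925e+00] [534.9775967   85.21122062 199.66530433]
```

```bash
python3 -c "
from cell import env
print(env.job_done())"
```

```text
the job is handed in; nothing more can be done
None
```

I stacked box_b and then box_c on box_a, and by force, height and camera both look seated; I laid box_c over in the grip, but it slipped during the turn, so its last few degrees down were a slide between loosened pads; the gripper is clear, I never touched the rack, bottle or tape, and the job is handed in at about 30 s of the 59 s.

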